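Find and seat the rocking steam-box cap

ROBOT

A 7-joint arm with a two-finger parallel gripper is mounted at the origin on the work surface. World frame = base frame: x ahead of the robot, y to its left, z up, the work surface at z = 0. Lengths are in m, angles in rad, forces in N, time in s.
With the tool pointing down it reaches from about 0.425 to 0.925 m from the base axis. Payload 6.8 kg.
Tool frame: the origin (TCP) lies between the finger pads; the fingertips stand 22 mm ahead of it and the grasp point (between the pads) lies 3 mm ahead of it; z points along the fingers, y is the direction in which the jaws open and shut (so a half turn about z gives the same grasp; the last joint's range is limited). The gripper opens to 85 mm and grips with 20 to 120 N. Pads are 22 mm wide; open, the fingers measure 114 mm over their backs; the gripper's body (76 mm by 85 mm) begins 54 mm behind the grasp point. The pads swing forward as they close: fully open they stand 13 mm farther back than shut.
Start: joints at [1.219, 0.477, 0.022, 1.555, -0.011, 1.109, -0.083], TCP at [0.163, -0.655, 0.253] pointing down, gripper open.
Joint ranges: [-2.96, 2.96], [-0.34, 2.1], [-1.41, 1.46], [0.24, 2.44], [-1.37, 4.51], [0.17, 1.92], [-2.96, 2.96]. Speed limits (rad/s): [2.39, 2.39, 3.14, 3.14, 3.14, 3.14, 3.14].

INTERFACE

Orientations are given as a unit quaternion [w, x, y, z].
In Python, from station import bot gives the robot as it stands. The module is installed in compiled form; this text tells all that it offers.
- The arm moves only by the tool drive_tool, never from a script. Its argument "series" is one flat list of numbers, 7 for each row, row after row: the opening, from -1 (shut) to 1 (fully open), then the shift along the tool's x, y, z in mm, then the turn, a rotation vector about the tool's x, y, z in rad. In form: [jaw, x, y, z, wx, wy, wz, jaw, x, y, z, wx, wy, wz, ...]. A call has 1 to 12 rows; each row shifts and turns the commanded pose from where the row before left it, along the tool's axes as they then stand; what a row does not reach is not made up. A row lasts 1/8 s, in which the tool goes at most 62.5 mm and 10.7 degrees, less where a joint would pass 70% of its speed; a pose out of reach is approached as far as the arm can. A call with a gripper value outside its range is refused whole. The fingers move at their own pace and stop on an object; "force" is the grip in N (left out, the last holds). Time passes only in rows, so rows that do not move let the fingers close. It gives the time, the measured TCP pose, the force and the opening at its end, in the units of the state.
- bot.get_obs(): the state, without advancing time (a new reading comes with each control period).
- bot.read_camera(name): name is "side" or "top"; returns a dict with "pixels" (420x560x3 uint8, blue, green, red), "camera_matrix" (3x3 intrinsics, pixels), "rvec" (rotation vector, rad) and "tvec" (3), from world to camera coordinates, as OpenCV has them. Camera axes: x right, y down, z forward; pixel columns grow to the right and rows downward; lengths in m; the calibration is good to about 2 mm. A picture is of the moment at which its call begins. There is no depth.
- bot.hand_in(): hands the job in, once; it reports no verdict.
The state is a dict: "t": time; "q": joint angles; "joint_vel": joint speeds; "joint_torque": joint torques, N m; "eef_pos": TCP position; "tool_rot": TCP orientation; "contact_force": force on the tool from outside, world axes, zero at the start; "torque": the same for the moment, N m; "gripper_width": opening from 0.0 (shut) to 1.0 (fully open).
Only numpy, scipy, OpenCV 4.12 (cv2) and the standard library are available. Lean on these libraries where they do the work, as an engineer would, in place of code of your own. Each camera call takes 0.05 s, during which the arm holds its last target. There are 200 camera calls.

TASK

One of the four identical blue caps on the steam box is not pushed home: with the fingertips, press down lightly near the edge of one cap after another until you find the one that rocks, and then push that cap down at its middle until it is fully seated and lies level. Only press: do not lift or pull any cap off, and leave the spool, jar, brush and iron alone.

Things in the scene. Friction and masses are not known exactly. Their poses are not given: they have to be found in the camera images.
- steam_box: cream steel steam box fixed on the bench, 220 mm (x) x 600 mm (y) x 45 mm high; origin at the centre of its underside, on the bench; z up, y along the row of caps. Four round steel port flanges (108 mm across, 6 mm high) are fixed on its top
- cap_1_top (a point): centre of the top face of cap 1, counted from the -y end of the row; z is the cap's own axis and tips with it. Round blue cap with small black holes, 96 mm across, 16 mm thick; caps are about 130 mm apart. All four look the same and any may be the loose one; at the start all are level, tops 75 mm above the bench, loose or firm
- cap_2_top (a point): centre of the top face of cap 2, counted from the -y end of the row; z is the cap's own axis and tips with it. Round blue cap with small black holes, 96 mm across, 16 mm thick; caps are about 130 mm apart. All four look the same and any may be the loose one; at the start all are level, tops 75 mm above the bench, loose or firm
- cap_3_top (a point): centre of the top face of cap 3, counted from the -y end of the row; z is the cap's own axis and tips with it. Round blue cap with small black holes, 96 mm across, 16 mm thick; caps are about 130 mm apart. All four look the same and any may be the loose one; at the start all are level, tops 75 mm above the bench, loose or firm
- cap_4_top (a point): centre of the top face of cap 4, counted from the -y end of the row; z is the cap's own axis and tips with it. Round blue cap with small black holes, 96 mm across, 16 mm thick; caps are about 130 mm apart. All four look the same and any may be the loose one; at the start all are level, tops 75 mm above the bench, loose or firm
- cap_1: the whole of cap 1; origin at the centre of its underside, 16 mm below its top face. If firm (true of caps 1 to 4): it rests on a hidden collar 80 mm across and, pressed anywhere on top, gives less than 1.5 mm
- cap_2: the whole of cap 2; origin at the centre of its underside, 16 mm below its top face. If loose (true of caps 1 to 4): it stands on a stiff stem at its middle, 5 mm above its own, lower collar. Pressed 30 to 40 mm from the middle with 1 to 5 N it tips about 7 degrees, the edge dipping 3 to 5 mm before it stops hard; released, it springs back level
- cap_3: the whole of cap 3; origin at the centre of its underside, 16 mm below its top face. Seating the loose one (true of caps 1 to 4): pressed within 10 mm of its middle with 10 to 15 N it slides down 5 mm onto its collar, stays there when released and is then firm, its top 70 mm above the bench
- cap_4: the whole of cap 4; origin at the centre of its underside, 16 mm below its top face. Like the other three
- spool: bystander: red thread spool, 32 mm across, 40 mm high, standing loose on the steam box behind the caps; origin at the centre of its underside
- tin: bystander: small round jar with black cap, 36 mm across, 45 mm high, standing loose on the steam box behind the caps; origin at the centre of its underside
- brush: bystander: wooden clothes brush, 150 x 45 x 38 mm, lying loose on the bench on the robot's left; origin at the centre of its underside
- iron: bystander: iron with wooden handle, about 180 x 100 x 104 mm, on a 4 mm steel rest plate on the robot's right; origin under its body

How it is judged:
By the outcome, as a careful person would: the job done as asked, in the order asked, and still so for the second after the job is handed in, with the robot touching nothing.
It also fails if it takes over 51 s, if anything falls off the work surface, if the arm or the gripper's body presses on something with over 40 N, if the wrist force passes 120 N, or if a joint passes its speed limit or range.

## Working session

There is one attempt and no reset: what is moved stays moved. The work goes in short steps, Python scripts to look and compute and a tool call to move; the robot and the scene stay as the last step left them, time stands still between calls to the robot, and variables do not carry over. Pictures are saved under pics/ and viewed, about 8 in all and at most 12, crops included, and the job is handed in when it is done.

Besides the shell and the picture viewer there is one more tool, called after ">>>" as name(argument=value, ...) on one line, values as JSON. drive_tool: Moves the arm, as the interface text tells. Its arguments: {"type":"object","properties":{"series":{"type":"array"},"force":{"type":"number"}},"required":["series"]}

```bash
mkdir -p pics
python3 - <<'E'
from station import bot
import cv2,numpy as np
for n in("side","top"):
    c=bot.read_camera(n); cv2.imwrite(f"pics/{n}0.png",c["pixels"]); R=cv2.Rodrigues(np.array(c["rvec"],float))[0]
    print(n,c["camera_matrix"],-R.T@np.array(c["tvec"],float).ravel(),R.round(2))
print(bot.get_obs())
E
```

```text
side [[462.21017583   0.         281.51508851]
 [  0.         462.21017583 213.13381185]
 [  0.           0.           1.        ]] [-0.17856758  0.98422928  0.75762189] [[-0.8  -0.6   0.01]
 [-0.29  0.39 -0.87]
 [ 0.52 -0.7  -0.49]]
top [[411.18220031   0.         274.4348534 ]
 [  0.         411.18220031 217.40020314]
 [  0.           0.           1.        ]] [0.39073945 0.01680944 1.2089074 ] [[ 0.01 -1.    0.02]
 [-0.99 -0.01 -0.12]
 [ 0.12 -0.02 -0.99]]
{'t': 0.1, 'q': array([ 1.21888716,  0.47776246,  0.02236025,  1.55633861, -0.01151765,
        1.10933171, -0.08308257]), 'joint_vel': array([ 0.00057955, -0.00113312,  0.00053718, -0.00409995,  0.00069758,
       -0.00143338,  0.00020037]), 'joint_torque': array([ 3.88665096e-03, -5.97760785e+01,  1.61332246e+00, -2.81952113e+01,
        1.27583864e-02,  5.09690261e-03,  1.29867880e-05]), 'eef_pos': array([ 0.1628098 , -0.65455269,  0.25239897]), 'tool_rot': array([-8.40321911e-04,  9.92577613e-01,  1.21609828e-01, -1.62633288e-04]), 'contact_force': array([ 0.18820018,  0.00146059, -0.74470882]), 'torque': array([ 0.03905876,  0.02455192, -0.00369514]), 'gripper_width': 1.0019369167051306}
```

View pics/top0.png

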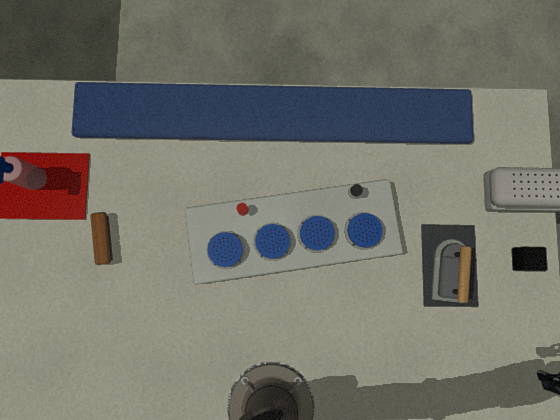

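View pics/side0.png

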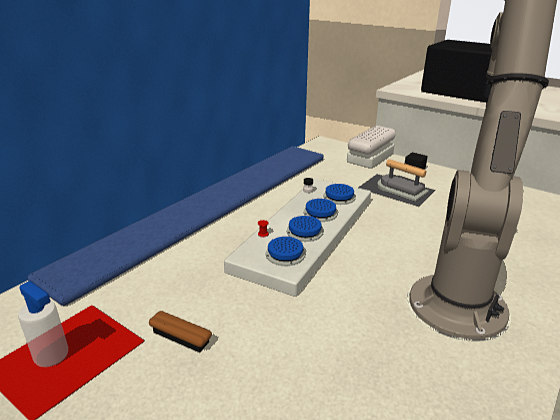

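```bash
cat > h.py <<'E'
from station import bot
import cv2,numpy as np
def caps(n,z=0.075):
    c=bot.read_camera(n); im=c["pixels"]; hsv=cv2.cvtColor(im,cv2.COLOR_BGR2HSV)
    m=cv2.inRange(hsv,(105,130,60),(125,255,255)); m=cv2.morphologyEx(m,cv2.MORPH_CLOSE,np.ones((5,5)))
    K=c["camera_matrix"];R=cv2.Rodrigues(np.array(c["rvec"],float))[0];t=np.array(c["tvec"],float).ravel()
    o=-R.T@t; out=[]
    for k in cv2.findContours(m,0,2)[0]:
        a=cv2.contourArea(k)
        if 200<a<3000:
            k=cv2.convexHull(k).reshape(-1,2).astype(float)
            d=(R.T@np.linalg.inv(K)@np.c_[k,np.ones(len(k))].T).T
            p=(o+d*((z-o[2])/d[:,2])[:,None])[:,:2]
            (x,y),r=cv2.minEnclosingCircle(p.astype(np.float32)); e=cv2.fitEllipse(p.astype(np.float32))
            out.append((round(x,4),round(y,4),round(r,4),np.round(e[0],4),np.round(e[1],4),k.mean(0).round()))
    return im,sorted(out,key=lambda v:v[1])
def proj(c,P): return cv2.projectPoints(np.array(P,float),c["rvec"],c["tvec"],c["camera_matrix"],None)[0].reshape(-1,2)
E
python3 - <<'E'
from h import *
for n in("top","side"):
    for o in caps(n)[1]: print(n,o)
E
```

```text
top (0.4931, -0.2527, 0.0475, array([ 0.4932, -0.2529]), array([0.0932, 0.0944]), array([365., 230.]))
top (0.4837, -0.1196, 0.0471, array([ 0.4835, -0.1197]), array([0.0929, 0.0937]), array([315., 232.]))
top (0.4596, 0.0041, 0.0469, array([0.4597, 0.0042]), array([0.0929, 0.093 ]), array([273., 240.]))
top (0.4351, 0.1344, 0.0471, array([0.4353, 0.1343]), array([0.0924, 0.0935]), array([224., 251.]))
side (0.4589, -0.054, 0.2527, array([ 0.4559, -0.0543]), array([0.1406, 0.5319]), array([312., 221.]))
side (0.6897, 0.0438, 0.3209, array([0.7063, 0.0463]), array([0.0548, 0.7939]), array([214., 217.]))
side (0.7316, 0.4418, 0.0853, array([0.7271, 0.4286]), array([0.1158, 0.1718]), array([121., 263.]))
```

>>> drive_tool(series=[-1,41,-28,0,0,0,0,-1,41,-28,0,0,0,0,-1,41,-28,0,0,0,0,-1,41,-28,0,0,0,0,-1,41,-28,0,0,0,0,-1,41,-28,0,0,0,0,-1,41,-28,0,0,0,0,-1,41,-28,0,0,0,0,-1,41,-28,0,0,0,0,-1,41,-28,0,0,0,0,-1,41,-28,0,0,0,0,-1,0,0,0,0,0,0], force=30)

```text
t: 1.7
eef_pos: [0.5291, -0.2425, 0.2532]
tool_rot: [-0.001, 0.992, 0.125, 0.001]
contact_force: [-1.1, -0.6, 0.2]
gripper_width: 0.001
```

>>> drive_tool(series=[-1,-2,5,40,0,0,0,-1,0,0,40,0,0,0,-1,0,0,35,0,0,0,-1,0,0,25,0,0,0,-1,0,0,8,0,0,0,-1,0,0,0,0,0,0,-1,0,0,0,0,0,0])

```text
t: 2.58
eef_pos: [0.5262, -0.2532, 0.1065]
tool_rot: [0.001, 0.993, 0.121, 0.001]
contact_force: [0.4, -0.4, -0.3]
gripper_width: 0.005
```

Run:
```python
from h import *
for n,s in(("side",(200,150,400,270)),("top",(200,170,420,290))):
    c=bot.read_camera(n); x0,y0,x1,y1=s
    i=cv2.resize(c["pixels"][y0:y1,x0:x1],None,fx=3,fy=3,interpolation=cv2.INTER_CUBIC)
    globals()[n]=cv2.resize(i,(660,290 if n=="side" else 300))
cv2.imwrite("pics/a.png",np.vstack([side,top])); o=bot.get_obs();print(o["eef_pos"],o["contact_force"],o["t"])
```

```text
[ 0.52619821 -0.2529698   0.10644882] [ 0.08742488  0.21413673 -1.07942012] 2.675
```

View pics/a.png

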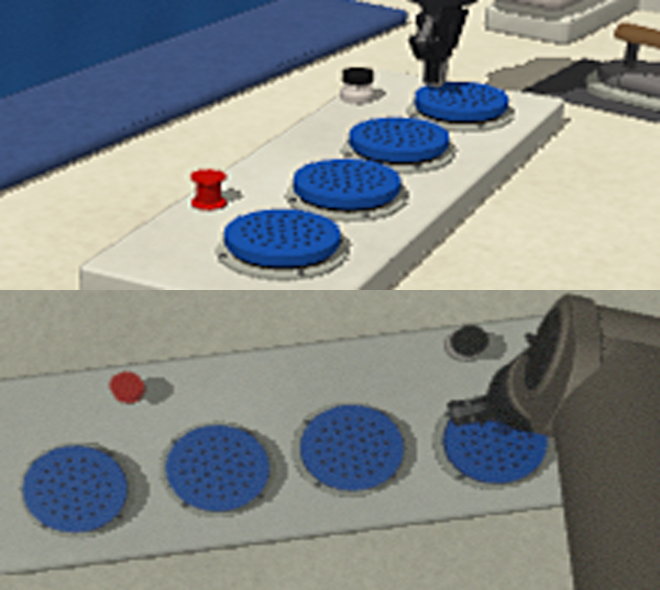

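>>> drive_tool(series=[-1,0,0,5,0,0,0,-1,0,0,3,0,0,0,-1,0,0,2,0,0,0,-1,0,0,0,0,0,0])

```text
t: 3.18
eef_pos: [0.5257, -0.2526, 0.0965]
tool_rot: [0.0, 0.993, 0.122, 0.0]
contact_force: [-3.2, 1.3, 12.5]
gripper_width: -0.003
```

>>> drive_tool(series=[-1,0,0,1,0,0,0,-1,0,0,0,0,0,0])

```text
t: 3.42
eef_pos: [0.5259, -0.2527, 0.0963]
tool_rot: [0.0, 0.993, 0.122, 0.0]
contact_force: [-6.2, 3.1, 18.3]
gripper_width: 0.001
```

>>> drive_tool(series=[-1,0,0,-20,0,0,0,-1,7.6,-44,0,0,0,0,-1,7.6,-44,0,0,0,0,-1,7.6,-44,0,0,0,0,-1,0,0,8,0,0,0,-1,0,0,0,0,0,0,-1,0,0,0,0,0,0])

```text
t: 4.3
eef_pos: [0.5158, -0.1205, 0.1062]
tool_rot: [0.0, 0.993, 0.121, -0.0]
contact_force: [-0.4, -0.9, 0.3]
gripper_width: 0.001
```

Lower to just contact, then in 1 mm steps.

>>> drive_tool(series=[-1,0,0,5,0,0,0,-1,0,0,3,0,0,0,-1,0,0,1,0,0,0,-1,0,0,0,0,0,0])

```text
t: 4.8
eef_pos: [0.5158, -0.1191, 0.0972]
tool_rot: [-0.0, 0.993, 0.122, -0.0]
contact_force: [-0.5, 0.8, -0.4]
gripper_width: -0.004
```

>>> drive_tool(series=[-1,0,0,0.5,0,0,0,-1,0,0,0,0,0,0])

```text
t: 5.05
eef_pos: [0.516, -0.119, 0.0969]
tool_rot: [0.0, 0.993, 0.122, 0.0]
contact_force: [-1.2, 0.7, 0.2]
gripper_width: 0.002
```

>>> drive_tool(series=[-1,0,0,0.5,0,0,0,-1,0,0,0,0,0,0])

```text
t: 5.3
eef_pos: [0.5161, -0.119, 0.0965]
tool_rot: [0.0, 0.993, 0.122, 0.0]
contact_force: [1.0, 0.4, 0.3]
gripper_width: -0.001
```

>>> drive_tool(series=[-1,0,0,0.5,0,0,0,-1,0,0,0,0,0,0])

```text
t: 5.55
eef_pos: [0.5162, -0.119, 0.096]
tool_rot: [0.0, 0.993, 0.122, 0.0]
contact_force: [1.7, -0.2, 2.0]
gripper_width: -0.003
```

>>> drive_tool(series=[-1,0,0,0.7,0,0,0,-1,0,0,0,0,0,0])

```text
t: 5.8
eef_pos: [0.5164, -0.119, 0.0953]
tool_rot: [0.0, 0.993, 0.122, 0.001]
contact_force: [2.1, -0.1, 1.7]
gripper_width: -0.002
```

>>> drive_tool(series=[-1,0,0,0.7,0,0,0,-1,0,0,0,0,0,0])

```text
t: 6.05
eef_pos: [0.5164, -0.119, 0.0947]
tool_rot: [0.0, 0.993, 0.122, 0.001]
contact_force: [3.4, 1.2, 3.9]
gripper_width: 0.003
```

>>> drive_tool(series=[-1,0,0,0.7,0,0,0,-1,0,0,0,0,0,0])

```text
t: 6.3
eef_pos: [0.5166, -0.119, 0.094]
tool_rot: [0.0, 0.993, 0.122, 0.001]
contact_force: [3.1, -0.1, 4.1]
gripper_width: -0.003
```

Run:
```python
from h import *
c=bot.read_camera("side"); cv2.imwrite("pics/b.png",cv2.resize(c["pixels"][160:250,270:390],None,fx=6,fy=6,interpolation=cv2.INTER_CUBIC))
o=bot.get_obs();print(o["eef_pos"],o["contact_force"],o["t"])
```

```text
[ 0.51643226 -0.11897656  0.09398698] [ 4.96252626 -0.44006871  3.13129034] 6.35
```

View pics/b.png

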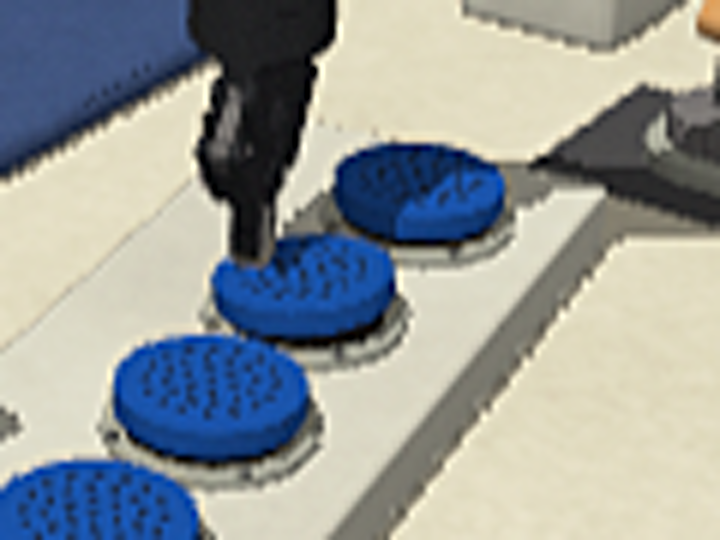

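The picture shows cap 2 tipped: its far edge under the fingertips (crop 250,265) is down and its near edge (crop 340,320) is up, leaving a dark gap. It dips about 3 mm at about 4 N, so cap 2 is the loose one. I'll release it and move over its middle.

>>> drive_tool(series=[-1,0,0,-14,0,0,0,-1,0,0,-4,0,0,0,-1,-32,-7.5,0,0,0,0,-1,0,0,8,0,0,0,-1,0,0,0,0,0,0,-1,0,0,0,0,0,0])

```text
t: 7.1
eef_pos: [0.4835, -0.1194, 0.1037]
tool_rot: [-0.0, 0.993, 0.122, 0.0]
contact_force: [-0.8, 0.1, 0.1]
gripper_width: 0.004
```

>>> drive_tool(series=[-1,0,0,3,0,0,0,-1,0,0,2,0,0,0,-1,0,0,0,0,0,0])

```text
t: 7.48
eef_pos: [0.4829, -0.1194, 0.0984]
tool_rot: [-0.0, 0.993, 0.122, -0.0]
contact_force: [-0.5, -0.6, 0.4]
gripper_width: 0.001
```

>>> drive_tool(series=[-1,0,0,1,0,0,0,-1,0,0,1,0,0,0,-1,0,0,1,0,0,0,-1,0,0,0,0,0,0])

```text
t: 7.98
eef_pos: [0.4831, -0.1195, 0.0962]
tool_rot: [0.0, 0.993, 0.122, 0.0]
contact_force: [-1.5, -0.3, 6.2]
gripper_width: 0.004
```

>>> drive_tool(series=[-1,0,0,1,0,0,0,-1,0,0,1,0,0,0,-1,0,0,0,0,0,0])

```text
t: 8.35
eef_pos: [0.4831, -0.1195, 0.0943]
tool_rot: [0.0, 0.993, 0.122, 0.0]
contact_force: [-2.0, 0.9, 7.0]
gripper_width: -0.002
```

>>> drive_tool(series=[-1,0,0,1,0,0,0,-1,0,0,0,0,0,0])

```text
t: 8.6
eef_pos: [0.4831, -0.1195, 0.0933]
tool_rot: [0.0, 0.993, 0.122, 0.0]
contact_force: [-2.4, 0.3, 7.9]
gripper_width: -0.003
```

It's sliding down; it should end near TCP z = 0.0917.

>>> drive_tool(series=[-1,0,0,1,0,0,0,-1,0,0,1,0,0,0,-1,0,0,0,0,0,0])

```text
t: 8.98
eef_pos: [0.4831, -0.1195, 0.0918]
tool_rot: [0.0, 0.993, 0.122, 0.0]
contact_force: [-4.4, 0.4, 14.3]
gripper_width: 0.002
```

>>> drive_tool(series=[-1,0,0,1,0,0,0,-1,0,0,0,0,0,0])

```text
t: 9.22
eef_pos: [0.4832, -0.1195, 0.0917]
tool_rot: [0.0, 0.993, 0.121, 0.0]
contact_force: [-7.2, 1.5, 23.9]
gripper_width: -0.001
```

>>> drive_tool(series=[-1,0,0,-10,0,0,0,-1,0,0,-10,0,0,0,-1,32,7.5,0,0,0,0,-1,0,0,10,0,0,0,-1,0,0,5,0,0,0,-1,0,0,2,0,0,0,-1,0,0,0,0,0,0])

```text
t: 10.1
eef_pos: [0.5151, -0.1191, 0.0925]
tool_rot: [-0.0, 0.993, 0.121, -0.0]
contact_force: [-0.6, -0.4, 0.2]
gripper_width: 0.001
```

>>> drive_tool(series=[-1,0,0,1,0,0,0,-1,0,0,0,0,0,0])

```text
t: 10.35
eef_pos: [0.5158, -0.1191, 0.0919]
tool_rot: [0.0, 0.993, 0.122, 0.0]
contact_force: [-0.0, 0.2, 1.2]
gripper_width: -0.001
```

>>> drive_tool(series=[-1,0,0,1,0,0,0,-1,0,0,0,0,0,0])

```text
t: 10.6
eef_pos: [0.5159, -0.1191, 0.0917]
tool_rot: [0.0, 0.993, 0.121, 0.0]
contact_force: [-4.1, -0.1, 10.8]
gripper_width: -0.002
```

>>> drive_tool(series=[-1,0,0,-20,0,0,0,-1,0,0,-50,0,0,0,-1,0,0,-50,0,0,0,-1,0,0,-40,0,0,0,-1,0,40,0,0,0,0,-1,0,50,0,0,0,0,-1,0,50,0,0,0,0,-1,0,50,0,0,0,0,-1,0,50,0,0,0,0,-1,0,50,0,0,0,0,-1,0,0,0,0,0,0,-1,0,0,0,0,0,0])

```text
t: 12.1
eef_pos: [0.5858, -0.3996, 0.2502]
tool_rot: [-0.001, 0.993, 0.122, -0.0]
contact_force: [0.7, 1.5, 0.6]
gripper_width: 0.001
```

Run:
```python
from h import *
c=bot.read_camera("side"); a=cv2.resize(c["pixels"][160:280,210:390],(660,440),interpolation=cv2.INTER_CUBIC)
cv2.imwrite("pics/c.png",a)
im,o=caps("top")
for v in o: print(v[:3])
o=bot.get_obs();print(o["eef_pos"],o["contact_force"],o["t"],abs(o["joint_vel"]).max())
```

```text
(0.4931, -0.2527, 0.0475)
(0.4835, -0.1186, 0.0475)
(0.4597, 0.0044, 0.047)
(0.4355, 0.1344, 0.047)
[ 0.58618207 -0.39859334  0.2507284 ] [0.19256456 0.41351659 0.18494923] 12.2 0.006301103374980362
```

View pics/c.png

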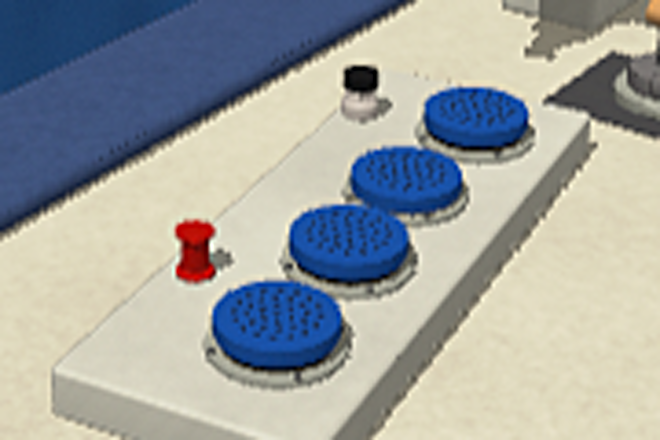

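Cap 2 (crop 405,180) lies level and sits lower than the others. The spool (195,250) and jar (360,92) are untouched, and the arm is clear.

```bash
python3 -c "from station import bot; print(bot.hand_in())"
```

```text
the job is handed in; nothing more can be done
None
```

Cap 2 was the loose one; it is now pushed home and level, and the job is handed in at about 12 s.

- **Finding it:** I pressed near the edge of cap 1 first and it was firm, barely moving. That press reached about 18 N, more than the light touch you asked for. Cap 2 then tipped about 3 mm at about 4 N, and the side picture showed it tilted. I did not need to test caps 3 and 4.
- **Seating it:** I pressed cap 2 at its middle. It slid down 5 mm and stopped hard, with the last push reaching 24 N, above the 10–15 N given for seating.
- **Checks:** Pressed again at its edge with 11 N, cap 2 gave only about 0.2 mm. Its top is about 70 mm above the bench, judged from the fingertip height. The last picture shows it level, the spool and jar standing and the arm clear. I did not look at the brush and iron again, but the arm did not go down near them. None of the checks failed or disagreed.

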